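# Index two bolt seals to the code reader and hold the pin home

## Robot

A 6-joint arm with a two-finger parallel gripper is mounted at the origin on the work surface. World frame = base frame: x ahead of the robot, y to its left, z up, the work surface at z = 0. Lengths are in m, angles in rad, forces in N, time in s.
With the tool pointing down it reaches from about 0.35 to 0.775 m from the base axis. Payload 7.3 kg.
Tool frame: the origin (TCP) lies at the very end of the fingers, on their centre line; the grasp point (between the pads) lies 19 mm behind it; x points along the fingers, y is the direction in which the jaws open and shut, and the axes are right-handed (so a half turn about x gives the same grasp; the last joint's range is limited). The gripper opens to 92 mm and grips with 3 to 60 N. Pads are 19 mm wide; open, the fingers measure 130 mm over their backs; the gripper's body (75 mm by 190 mm) begins 47 mm behind the grasp point.
Start: joints at [1.202, 0.342, 1.524, -0, 1.275, -0.146], TCP at [0.116, 0.512, 0.227] pointing down, gripper open.
Joint ranges: [-2.53, 2.53], [-0.77, 2.02], [0.04, 2.7], [-1, 4.14], [0.28, 2.66], [-3.11, 3.11]. Speed limits (rad/s): [2.57, 2.57, 3.14, 3.14, 3.14, 3.14].

## Interface

Orientations are given as [roll, pitch, yaw] about the fixed x, y, z axes, in that order (R = Rz(yaw) Ry(pitch) Rx(roll)).
In Python, from cell import robot gives the robot as it stands.
- The arm moves only by the tool play_rows, never from a script. Its argument "moves" is a list that holds one entry, the list of rows, each a list of 5 numbers: the shift along the tool's x, y, z in m, then the turn about the tool's x in degrees, then the opening, from -1 (shut) to 1 (fully open), so that 0 is half open. A call has exactly 10 rows; each row shifts and turns the pose as measured when the row begins, along the tool's axes as they then stand; what a row does not reach is not made up. A row lasts 1/10 s, in which the tool goes at most 50 mm and 8.59 degrees, less where a joint would pass 70% of its speed; a pose out of reach is approached as far as the arm can. A call with a gripper value outside its range is refused whole. The fingers move at their own pace and stop on an object; "grip_force" is the grip in N (left out, the last holds). Time passes only in rows, so rows that do not move let the fingers close, or fill a call up. It gives the time, the measured TCP pose, the force and the opening at its end, in the units of the state.
- robot.observe(): the state, without advancing time (a new reading comes with each control period).
- robot.read_camera(name): name is "side" or "top"; returns the picture (480x640x3 uint8, red, green, blue); there is no depth.
- robot.get_calibration(name): a dict with "mtx" (3x3 intrinsics, pixels), "view" (4x4, takes a point from world to camera coordinates). Camera axes: x right, y up, looking along -z (the intrinsics and any distortion apply to the point x, -y, -z); pixel columns grow to the right and rows downward; lengths in m; the calibration is good to about 2 mm. A picture is of the moment at which its call begins. get_calibration takes no time and is no camera call.
- robot.hand_in(): hands the job in, once; it reports no verdict.
Trained networks look in the newest picture that a camera, given by its name, has taken for a name from the list of things; names that differ only in an ending like _2 or _b are one class to them, and where a whole thing is asked for, a point or a joint stands for the part that bears it (a point fixed in the world has none). Each returns a list of dicts, best first, with "score" (0 to 1); they miss things now and then, are a little off and sometimes report something else, mostly with a low value. They report only what shows in the picture. A call takes as long as a camera call. They do not tell look-alikes from the thing itself.
- robot.spot_in(camera, label): "point" ([column, row] in pixels, amid what is visible of it).
The state is a dict: "time": time; "qpos": joint angles; "qvel": joint speeds; "joint_efforts": joint torques, N m; "tool_pos": TCP position; "tool_rot": TCP orientation; "contact_force": force on the tool from outside, world axes, zero at the start; "torque": the same for the moment, N m; "opening": finger opening in m.
Only numpy, scipy, OpenCV 4.12 (cv2) and the standard library are available. Lean on these libraries where they do the work, as an engineer would, in place of code of your own. Each camera call takes 0.05 s, during which the arm holds its last target.

## Task

Log the two orange bolt seals standing on the bench: set them one at a time, fully down, in the two sockets of the slide's carrier where it is pinned now, then pull up the black plunger knob, slide the carrier along to the very next hole on the code reader's side (the reader is the black box with the red window, not the grey label printer) and let the pin go fully home there. Finish while still holding the knob in the fingers, with the pin kept fully home so that the carrier stays put for the reading; nothing is let go at the end. Leave the padlock, tally counter, scale weight and cash tin where they are.

Things in the scene. Friction and masses are not known exactly. Their poses are not given: they have to be found in the camera images.
- slide: indexed slide fixed to the bench: aluminium base plate 130 (x) by 420 (y) by 10 mm. Travel is along its own y. Its steel index bar (22 mm wide, top 26 mm above the bench) lies at own x = -40 mm and has five 10 mm holes with brass rims at own y = -120, -60, 0, 60, 120 mm. Origin: underside centre, on the bench; own x points away from the robot, z up; yaw within 0.25 rad of the world's.
- carrier (a joint): travel of the carrier along the slide's +y, m: 0 at the middle (loading) hole, where it starts pinned, +-0.06 at the next holes, stops at +-0.125. An aluminium plate 108 by 120 mm (top 38 mm above the bench) with a blue socket block (44 by 116 mm, top at 62 mm) on the side away from the robot. About 2.5 N of friction when the pin is clear; locked with 1 mm of play when it is in a hole.
- plunger (a joint): lift of the sprung plunger, m: 0 with the pin fully home (lowest), 0.013 pulled right up. The pin (8 mm, round end) is clear of the bar from 0.009 up. The spring pulls it down with 5 N at home, 10 N right up. If let down between holes it rides on the bar at about 0.009 and drops in when it meets a hole.
- knob (a point): middle of the plunger's knob, on its upright axis: black, ribbed, round, 28 mm across, 26 mm tall (12 mm above this point, 14 below), 75 mm above the bench with the pin home; goes with the carrier and rises with the plunger. Under it a 20 mm sleeve, then the plate at 38 mm. The socket block is 27 mm from the knob's edge on the slide's +x side; the sides along the slide's y are open.
- socket_left (a point): floor centre of the carrier's socket on the slide's +y side: a round upright bore 25 mm in diameter and 22 mm deep with a 2 mm chamfered mouth; floor 40 mm, mouth 62 mm above the bench. It moves with the carrier; at the loading hole it lies at the slide's own x = 23, y = 32 mm.
- socket_right (a point): floor centre of the carrier's other socket, on the slide's -y side, the same size; 64 mm from socket_left.
- seal_a: orange bolt seal (about 60 g) standing upright on the bench: a barrel 22 mm in diameter and 42 mm tall, above it a 9 mm steel shank up to 62 mm, and a head 20 mm in diameter from 62 to 78 mm, the place to grip it. Origin: underside centre, z up. Either seal may go in either socket; seated, its underside is on the socket floor.
- seal_b: the second orange bolt seal, the same as seal_a.
- reader: code reader fixed on the bench behind the slide (away from the robot): a black box 48 by 46 by 44 mm with a red window towards the slide and a red top, on a stand, 101 mm tall in all. Origin: underside centre of its foot; axes as the slide's. It stands at the slide's own x = 125 mm and y = +60 or -60 mm, opposite the next hole to the left or the right; the side changes.
- reader_stop (a point): the point straight above the reader's hole in the index bar, at the height of the knob's middle with the pin home: where the knob's middle must end.
- printer: grey label printer, 95 by 100 by 76 mm, fixed behind the slide opposite the other next hole; not used.
- padlock: brass padlock lying flat, 36 by 46 by 20 mm with a steel shackle; leave alone. Origin: centre of the underside of its body.
- counter: round chrome hand tally counter, 48 mm in diameter, 28 mm tall, with a finger ring; leave alone. Origin: underside centre.
- weight: squat black cast-iron scale weight, 72 mm in diameter, 58 mm tall, 1 kg; leave alone. Origin: underside centre.
- cash_tin: grey steel cash tin 160 by 210 by 80 mm, its lid propped open on the far side, 240 mm tall in all, on the left of the bench; leave alone. Origin: underside centre.
Things that resemble listed ones, but are neither listed nor needed, are in the scene too. What is shaped like the reader but turquoise is not meant.

How it is judged:
By the outcome, as a careful person would: the job done as asked, in the order asked, and still so for the second after the job is handed in, while the arm keeps its last pose, push and grip.
It also fails if it takes over 64 s, if anything falls off the work surface, if the arm or the gripper's body presses on something with over 40 N, if the wrist force passes 120 N, or if a joint passes its speed limit or range.

## Working session

There is one attempt and no reset: what is moved stays moved. The work goes in short steps, Python scripts to look and compute and a tool call to move; the robot and the scene stay as the last step left them, time stands still between calls to the robot, and variables do not carry over. Pictures are saved under pics/ and viewed, and the job is handed in when it is done.

Besides the shell and the picture viewer there is one more tool, called after "Request:" as name([rows], argument=value, ...), one row to a line, values as JSON. play_rows: Moves the arm, as the interface text tells. Its arguments: {"type":"object","properties":{"moves":{"type":"array"},"grip_force":{"type":"number"}},"required":["moves"]}

```bash
ls; mkdir -p pics; python3 - <<'E'
from cell import robot
import cv2, numpy as np
s=robot.observe(); print(s)
for n in ("top","side"):
    im=robot.read_camera(n); cv2.imwrite(f"pics/{n}0.png",im[:,:,::-1])
    c=robot.get_calibration(n); print(n,c)
    for l in ("seal_a","slide","knob","reader","printer","socket_left","socket_right","padlock","counter","weight","cash_tin"):
        print(l,[(np.round(d["point"],1).tolist(),round(d["score"],2)) for d in robot.spot_in(n,l)])
print(robot.observe()["time"])
E
```

```text
pics
{'time': 0.0, 'qpos': array([ 1.20199097e+00,  3.42717509e-01,  1.52503817e+00, -2.08110270e-05,
        1.27537948e+00, -1.46007890e-01]), 'qvel': array([-4.01615163e-04,  5.63472161e-04, -1.52296046e-05, -6.36029065e-04,
       -2.75589124e-04,  1.70165363e-03]), 'joint_efforts': array([ 3.39172648e-04, -4.31236589e+01, -2.44215542e+01,  7.18376739e-02,
        5.61086484e-02, -1.53141068e-04]), 'tool_pos': array([0.11584168, 0.51163744, 0.22604028]), 'tool_rot': array([-1.70390383,  1.56925368, -1.92669522]), 'contact_force': array([-0.23748934,  0.63011414, -0.29156532]), 'torque': array([ 0.00195423, -0.01100298, -0.01916301]), 'opening': 0.091458911692697}
top {'mtx': array([[434.99357826,   0.        , 319.63959112],
       [  0.        , 434.99357826, 246.73535986],
       [  0.        ,   0.        ,   1.        ]]), 'view': array([[-2.51125172e-02, -9.99680758e-01, -2.78268284e-03,
         1.17050628e-01],
       [ 9.89630316e-01, -2.52536430e-02,  1.41400463e-01,
        -5.67304176e-01],
       [-1.41425595e-01,  7.97094273e-04,  9.89948567e-01,
        -1.18659661e
[... 789 characters left out ...]
-0.00530191, -0.558313  ],
       [ 0.10457752,  0.5063306 ,  0.8559748 , -0.17597239],
       [-0.16308671, -0.84031167,  0.51699036, -0.89234749],
       [ 0.        ,  0.        ,  0.        ,  1.        ]])}
seal_a [([250.8, 210.6], 0.75), ([274.3, 291.5], 0.56)]
slide [([368.5, 304.8], 0.84), ([284.7, 168.6], 0.59)]
knob [([341.2, 267.1], 0.52)]
reader [([373.6, 206.5], 0.97), ([325.6, 202.2], 0.63), ([395.5, 242.9], 0.56)]
printer [([426.3, 282.2], 0.97)]
socket_left [([356.0, 283.9], 0.64)]
socket_right [([358.1, 283.5], 0.76)]
padlock [([256.1, 420.1], 0.62), ([357.6, 282.2], 0.34)]
counter [([267.1, 351.5], 0.69)]
weight [([252.1, 252.2], 0.64)]
cash_tin [([284.3, 168.1], 0.58)]
1.2
```

View pics/top0.png

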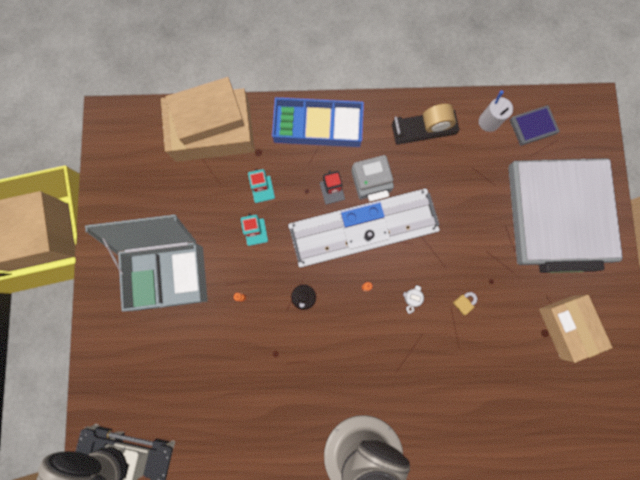

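View pics/side0.png

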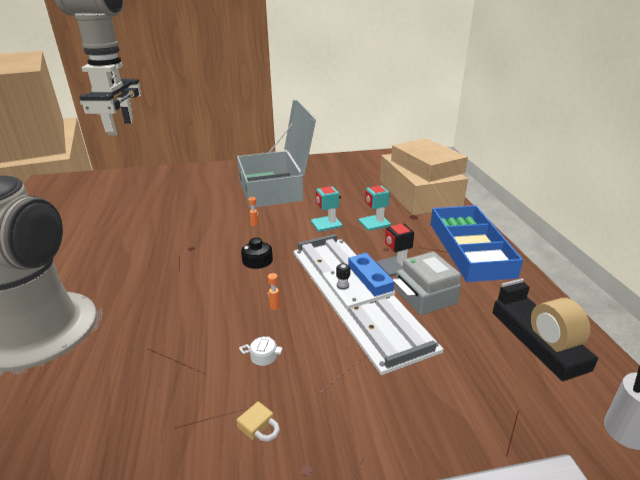

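The top view shows seals at (367,286) and (239,297), the carrier at about (365,222), and the black reader at (333,182), which is the +y side. The printer is at (373,177). Next I'll enlarge the crops for sub-pixel measurements.

```bash
python3 - <<'E'
import cv2
t=cv2.imread("pics/top0.png"); s=cv2.imread("pics/side0.png")
cv2.imwrite("pics/top_c.png",cv2.resize(t[180:280,283:443],None,fx=5,fy=5,interpolation=cv2.INTER_CUBIC))
cv2.imwrite("pics/side_c.png",cv2.resize(s[220:370,285:445],None,fx=4,fy=4,interpolation=cv2.INTER_CUBIC)[:600])
a=cv2.resize(t[270:310,225:265],None,fx=7,fy=7,interpolation=cv2.INTER_CUBIC)
b=cv2.resize(t[265:305,347:387],None,fx=7,fy=7,interpolation=cv2.INTER_CUBIC)
c=cv2.resize(s[190:230,233:273],None,fx=7,fy=7,interpolation=cv2.INTER_CUBIC)
d=cv2.resize(s[270:310,253:293],None,fx=7,fy=7,interpolation=cv2.INTER_CUBIC)
cv2.imwrite("pics/seals_c.png",cv2.vconcat([cv2.hconcat([a,b]),cv2.hconcat([c,d])]))
E
```

```text
(no output)
```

View pics/top_c.png

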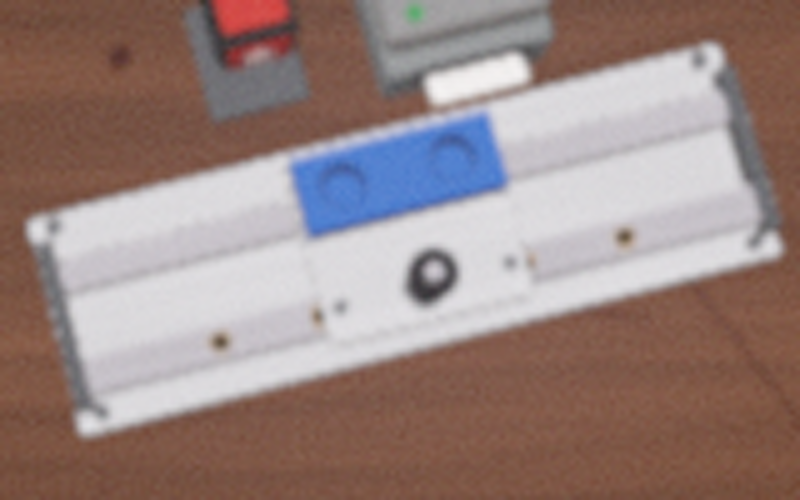

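View pics/side_c.png

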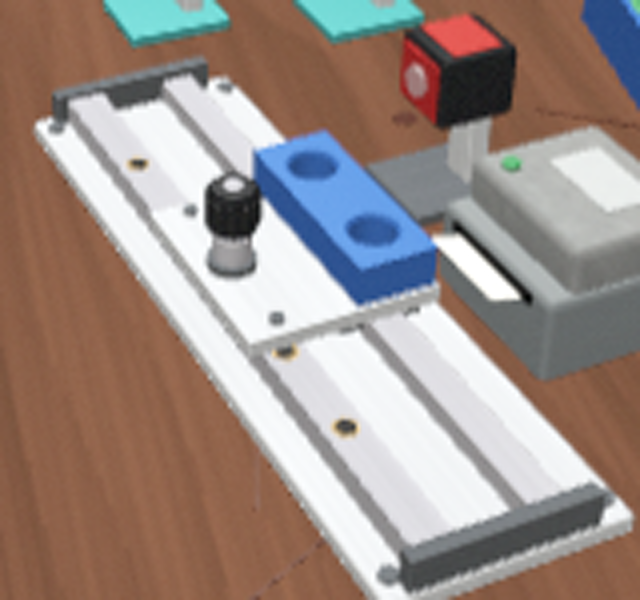

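View pics/seals_c.png

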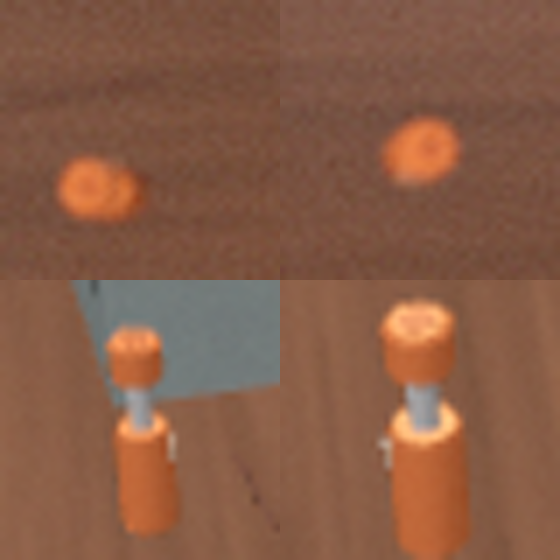

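```bash
cat > h.py <<'E'
import numpy as np, cv2
from cell import robot
from scipy.optimize import least_squares
from scipy.spatial.transform import Rotation as Ro
C={n:robot.get_calibration(n) for n in ("top","side")}
def proj(n,P):
    P=np.atleast_2d(P); c=C[n]; p=P@c["view"][:3,:3].T+c["view"][:3,3]
    q=np.c_[p[:,0],-p[:,1],-p[:,2]]@c["mtx"].T
    return q[:,:2]/q[:,2:]
def ray(n,px):
    c=C[n]; d=np.linalg.inv(c["mtx"])@[px[0],px[1],1]; d=np.array([d[0],-d[1],-d[2]])
    R=c["view"][:3,:3]; o=-R.T@c["view"][:3,3]; return o,R.T@d
def atz(n,px,z):
    o,d=ray(n,px); return o+d*(z-o[2])/d[2]
def tri(pt,ps):
    A=[];b=[]
    for n,p in (("top",pt),("side",ps)):
        o,d=ray(n,p); d=d/np.linalg.norm(d); M=np.eye(3)-np.outer(d,d); A.append(M); b.append(M@o)
    return np.linalg.lstsq(np.vstack(A),np.hstack(b),rcond=None)[0]
def uc(p,k,off): return [(p[0]+.5)/k-.5+off[0],(p[1]+.5)/k-.5+off[1]]
def own(x,y,th,P):
    P=np.array(P,float)/1000; c,s=np.cos(th),np.sin(th)
    return np.array([x+c*P[0]-s*P[1],y+s*P[0]+c*P[1],P[2]])
E
cat > fit.py <<'E'
from h import *
T={(-40,120,26):(220,341),(-40,-120,26):(625,237),(65,210,10):(28,218),(65,-210,10):(720,42),(23,32,62):(341,184),(23,-32,62):(453,158),(-40,0,87):(436,271),(45,58,62):(293,162),(45,-58,62):(488,113)}
S={(-40,120,26):(138,163),(-40,-120,26):(345,427),(-40,-60,26):(285,351),(23,32,62):(313,165),(23,-32,62):(374,230),(1,58,62):(255,152),(45,58,62):(327,133),(45,-58,62):(435,247),(1,-58,62):(362,276),(-40,0,87):(233,183)}
O=[("top",k,uc(v,5,(283,180))) for k,v in T.items()]+[("side",k,uc(v,4,(285,220))) for k,v in S.items()]
def res(p,which):
    return np.hstack([proj(n,own(*p,k))[0]-v for n,k,v in O if n in which])
for w in (("top",),("side",),("top","side")):
    r=least_squares(res,[.6,0,.2],args=(w,),loss="soft_l1"); print(w,r.x, "rms",np.sqrt(np.mean(r.fun**2)))
    print(np.round(res(r.x,w).reshape(-1,2),1).tolist())
p=r.x
for k in ((23,32,62),(23,-32,62),(-40,0,75),(-40,60,75)): print(k,own(*p,k))
for a,b in (((90,187),(134,60)),((430-280,147),(140,38))):
    pa=None
E
python3 fit.py
python3 - <<'E'
from h import *
A=(uc((88,187),7,(225,270)),uc((134,60),7,(233,190)))
B=(uc((148,147),7,(347,265)),uc((140,40),7,(253,270)))
for a,b in (A,B): print(tri(a,b),atz("top",a,.078),atz("side",b,.078))
E
```

```text
('top',) [ 0.63344806 -0.0253183   0.22708391] rms 0.5497543888542743
[[0.1, 0.4], [0.0, 0.5], [-0.5, -1.1], [-0.6, -0.9], [0.9, 0.6], [0.5, 0.2], [-0.1, 0.4], [-0.5, -0.1], [0.3, -0.4]]
('side',) [ 0.63458473 -0.02628345  0.22555655] rms 0.49418227546857474
[[0.2, 0.3], [-0.1, 0.5], [0.0, 0.4], [0.1, -0.0], [-0.2, -0.0], [-0.2, -0.6], [-0.1, -0.5], [0.8, 0.1], [-0.4, -1.5], [0.0, 0.6]]
('top', 'side') [ 0.63432424 -0.02583847  0.22692359] rms 0.5694957922623353
[[0.3, 0.1], [0.2, 0.2], [-0.3, -1.5], [-0.4, -1.2], [1.0, 0.3], [0.7, -0.1], [0.0, 0.1], [-0.4, -0.5], [0.5, -0.8], [0.0, 0.2], [-0.2, 0.3], [-0.1, 0.2], [-0.1, -0.2], [-0.3, -0.1], [-0.4, -0.7], [-0.3, -0.6], [0.7, -0.1], [-0.6, -1.7], [-0.2, 0.5]]
(23, 32, 62) [0.6495352  0.01051571 0.062     ]
(23, -32, 62) [ 0.66393399 -0.05184353  0.062     ]
(-40, 0, 75) [ 0.59534972 -0.03483771  0.075     ]
(-40, 60, 75) [0.58185085 0.02362408 0.075     ]
[0.43581403 0.32822692 0.07695862] [0.43571738 0.32802786 0.078     ] [0.43584614 0.32608399 0.078     ]
[ 0.45607447 -0.0244717   0.07690058] [ 0.45558518 -0.02434479  0.078     ] [ 0.45643483 -0.02598366  0.078     ]
```

```bash
cat >> h.py <<'E'
SL=(0.63432424,-0.02583847,0.22692359)
def goto(P,yawdeg=None,s=None):
    """yawdeg: wanted angle of tool y axis in world (mod 180)"""
    s=s or robot.observe(); R=Ro.from_euler("xyz",s["tool_rot"]).as_matrix()
    d=R.T@(np.array(P)-s["tool_pos"])
    a=np.degrees(np.arctan2(R[1,1],R[0,1])); 
    t=None
    if yawdeg is not None:
        # down-pointing x: +turn about x reduces world yaw
        t=-((yawdeg-a+90)%180-90)
    print("t",round(s["time"],2),"pos",np.round(s["tool_pos"],4),"yaw",round(a,2),"down tilt",np.round(R[:2,0],4),"F",np.round(s["contact_force"],1),"open",round(s["opening"],4),"q6",round(s["qpos"][5],2))
    print(" P",np.round(P,4),"-> tool mm",np.round(d*1000,1),"turn",None if t is None else round(t,2))
E
python3 - <<'E'
from h import *
s=robot.observe(); print(Ro.from_euler("xyz",s["tool_rot"]).as_matrix().round(3))
goto([.4358,.3272,.16],13); goto([.4358,.3272,.051],13)
print(atz("top",(205,300),.08),atz("top",(205,245),.08))
E
```

```text
[[ 0.     0.221  0.975]
 [ 0.     0.975 -0.221]
 [-1.     0.    -0.   ]]
t 1.2 pos [0.116  0.5121 0.2267] yaw 77.23 down tilt [0.     0.0001] F [ 0.5 -0.2 -0.4] open 0.0921 q6 -0.15
 P [0.4358 0.3272 0.16  ] -> tool mm [  66.7 -109.6  352.7] turn 64.23
t 1.2 pos [0.116  0.5121 0.2267] yaw 77.23 down tilt [0.     0.0001] F [ 0.5 -0.2 -0.4] open 0.0921 q6 -0.15
 P [0.4358 0.3272 0.051 ] -> tool mm [ 175.7 -109.6  352.7] turn 64.23
[0.4279122 0.4139242 0.08     ] [0.57721886 0.41573985 0.08      ]
```

Request:
play_rows([
  [[0.006, -0.011, 0.0355, 0, 1], [0.006, -0.011, 0.0355, 0, 1], [0.006, -0.011, 0.0355, 0, 1], [0.006, -0.011, 0.0355, 0, 1], [0.006, -0.011, 0.0355, 0, 1], [0.006, -0.011, 0.0355, 0, 1], [0.006, -0.011, 0.0355, 0, 1], [0.006, -0.011, 0.0355, 0, 1], [0.006, -0.011, 0.0355, 0, 1], [0.006, -0.011, 0.0355, 0, 1]],
])

```text
time: 2.2
tool_pos: [0.4471, 0.3239, 0.1659]
tool_rot: [1.42, 1.565, 1.206]
contact_force: [-0.5, 1.3, -0.7]
opening: 0.092
```

Request:
play_rows([
  [[0, 0, 0, 8, 1], [0, 0, 0, 8, 1], [0, 0, 0, 8, 1], [0, 0, 0, 8, 1], [0, 0, 0, 8, 1], [0, 0, 0, 8, 1], [0, 0, 0, 8, 1], [0, 0, 0, 8.2, 1], [0, 0, 0, 0, 1], [0, 0, 0, 0, 1]],
])

```text
time: 3.2
tool_pos: [0.4525, 0.3194, 0.1637]
tool_rot: [2.646, 1.567, 1.263]
contact_force: [-0.1, 0.5, 0.6]
opening: 0.0919
```

```bash
python3 - <<'E'
from h import *
goto([.4358,.3272,.051],13)
E
```

```text
t 3.2 pos [0.4525 0.3194 0.1637] yaw 10.76 down tilt [0.0012 0.0038] F [-0.1  0.5  0.6] open 0.0919 q6 0.29
 P [0.4358 0.3272 0.051 ] -> tool mm [112.7 -15.2 -10.4] turn -2.24
```

Request:
play_rows([
  [[0, -0.008, -0.005, -2.2, 1], [0, -0.007, -0.005, 0, 1], [0.01, 0, 0, 0, 1], [0.015, 0, 0, 0, 1], [0.015, 0, 0, 0, 1], [0.015, 0, 0, 0, 1], [0.01, 0, 0, 0, 1], [0, 0, 0, 0, 1], [0, 0, 0, 0, 1], [0, 0, 0, 0, 1]],
])

```text
time: 4.2
tool_pos: [0.4325, 0.3276, 0.0944]
tool_rot: [2.616, 1.567, 1.289]
contact_force: [-0.4, 0.2, -0.5]
opening: 0.0917
```

```bash
python3 - <<'E'
from h import *
goto([.4358,.3272,.051],13)
for n in ("top","side"):
    im=robot.read_camera(n)[:,:,::-1]; cv2.imwrite(f"pics/{n}1.png",im)
    p=proj(n,[.4358,.3272,.078])[0].astype(int); x,y=p
    cv2.imwrite(f"pics/{n}1c.png",cv2.resize(im[y-40:y+40,x-50:x+50],None,fx=5,fy=5,interpolation=cv2.INTER_CUBIC))
a,b=[cv2.imread(f"pics/{n}1c.png") for n in ("top","side")]
cv2.imwrite("pics/1c.png",cv2.resize(cv2.hconcat([a,b]),(800,320)))
E
```

```text
t 4.2 pos [0.4325 0.3276 0.0944] yaw 13.93 down tilt [0.0011 0.0037] F [-0.4  0.2 -0.5] open 0.0917 q6 0.26
 P [0.4358 0.3272 0.051 ] -> tool mm [43.4  3.   1.4] turn 0.93
```

View pics/1c.png

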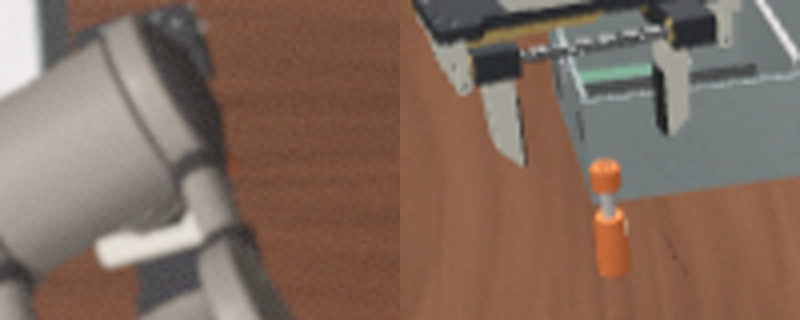

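The side view shows seal A at about (605,215) in the crop, midway between the open fingers. I'll go down and close on it.

Request:
play_rows([
  [[0.01, 0.003, 0.001, 0.9, 1], [0.012, 0, 0, 0, 1], [0.012, 0, 0, 0, 1], [0.008, 0, 0, 0, 1], [0, 0, 0, 0, 1], [0, 0, 0, 0, 1], [0, 0, 0, 0, -1], [0, 0, 0, 0, -1], [0, 0, 0, 0, -1], [0, 0, 0, 0, -1]],
], grip_force=25)

```text
time: 5.3
tool_pos: [0.4369, 0.3279, 0.0497]
tool_rot: [2.319, 1.565, 0.974]
contact_force: [-0.3, -0.3, -0.5]
opening: 0.064
```

```bash
python3 - <<'E'
from h import *
goto([.4358,.3272,.051],13)
E
```

```text
t 5.3 pos [0.4369 0.3279 0.0497] yaw 12.94 down tilt [0.0034 0.0049] F [-0.3 -0.3 -0.5] open 0.064 q6 0.27
 P [0.4358 0.3272 0.051 ] -> tool mm [-1.3 -1.2  0.4] turn -0.06
```

Request:
play_rows([
  [[0, 0, 0, 0, -1], [0, 0, 0, 0, -1], [0, 0, 0, 0, -1], [0, 0, 0, 0, -1], [0, 0, 0, 0, -1], [0, 0, 0, 0, -1], [0, 0, 0, 0, -1], [0, 0, 0, 0, -1], [0, 0, 0, 0, -1], [0, 0, 0, 0, -1]],
])

```text
time: 6.3
tool_pos: [0.4372, 0.3281, 0.0503]
tool_rot: [2.237, 1.564, 0.892]
contact_force: [-0.2, -0.5, -0.2]
opening: 0.0191
```

Request:
play_rows([
  [[-0.02, 0, 0, 0, -1], [-0.025, 0, 0, 0, -1], [-0.03, 0, 0, 0, -1], [-0.025, 0, 0, 0, -1], [-0.02, 0, 0, 0, -1], [-0.01, 0, 0, 0, -1], [0, 0, 0, 0, -1], [0, 0, 0, 0, -1], [0, 0, 0, 0, -1], [0, 0, 0, 0, -1]],
])

```text
time: 7.3
tool_pos: [0.434, 0.3259, 0.1802]
tool_rot: [-1.91, 1.566, 3.028]
contact_force: [-1.2, -0.2, -0.9]
opening: 0.0191
```

```bash
python3 - <<'E'
from h import *
S=own(*SL,(23,32,62)); print(S)
goto([S[0],S[1],.18],13)
E
```

```text
[0.6495352  0.01051571 0.062     ]
t 7.3 pos [0.434  0.3259 0.1802] yaw 12.94 down tilt [-0.0047  0.0005] F [-1.2 -0.2 -0.9] open 0.0191 q6 0.27
 P [0.6495 0.0105 0.18  ] -> tool mm [ -1.  139.5 355.6] turn -0.06
```

Request:
play_rows([
  [[0, 0.007, 0.018, 0, -1], [0, 0.013, 0.034, 0, -1], [0, 0.016, 0.04, 0, -1], [0, 0.016, 0.04, 0, -1], [0, 0.016, 0.041, 0, -1], [0, 0.016, 0.041, 0, -1], [0, 0.016, 0.041, 0, -1], [0, 0.016, 0.041, 0, -1], [0, 0.013, 0.032, 0, -1], [0, 0.004, 0.012, 0, -1]],
])

```text
time: 8.3
tool_pos: [0.6432, 0.0145, 0.1675]
tool_rot: [-1.754, 1.55, -3.093]
contact_force: [0.1, 0.0, -0.3]
opening: 0.0189
```

```bash
python3 - <<'E'
from h import *
S=own(*SL,(23,32,62))
goto([S[0],S[1],.18],13)
E
```

```text
t 8.3 pos [0.6432 0.0145 0.1675] yaw 13.28 down tilt [-0.0206 -0.001 ] F [ 0.1  0.  -0.3] open 0.0189 q6 -0.33
 P [0.6495 0.0105 0.18  ] -> tool mm [-12.6   5.    5.3] turn 0.28
```

Request:
play_rows([
  [[0, 0.002, 0.002, 0, -1], [0, 0.002, 0.002, 0, -1], [0, 0.001, 0.001, 0, -1], [0, 0, 0, 0, -1], [0, 0, 0, 0, -1], [0, 0, 0, 0, -1], [0, 0, 0, 0, -1], [0, 0, 0, 0, -1], [0, 0, 0, 0, -1], [0, 0, 0, 0, -1]],
])

```text
time: 9.3
tool_pos: [0.6469, 0.0158, 0.1661]
tool_rot: [-1.84, 1.546, 3.109]
contact_force: [0.2, -0.2, -0.2]
opening: 0.0191
```

```bash
python3 - <<'E'
from h import *
S=own(*SL,(23,32,62))
goto([S[0],S[1],.13],13)
for n in ("top","side"):
    im=robot.read_camera(n)[:,:,::-1]; cv2.imwrite(f"pics/{n}2.png",im)
im=cv2.imread("pics/side2.png"); cv2.imwrite("pics/side2c.png",cv2.resize(im[180:320,290:450],None,fx=4,fy=4,interpolation=cv2.INTER_CUBIC))
E
```

```text
t 9.3 pos [0.6469 0.0158 0.1661] yaw 13.54 down tilt [-0.0249  0.0008] F [ 0.2 -0.2 -0.2] open 0.0191 q6 -0.33
 P [0.6495 0.0105 0.13  ] -> tool mm [36.   2.2  6. ] turn 0.54
```

View pics/side2c.png

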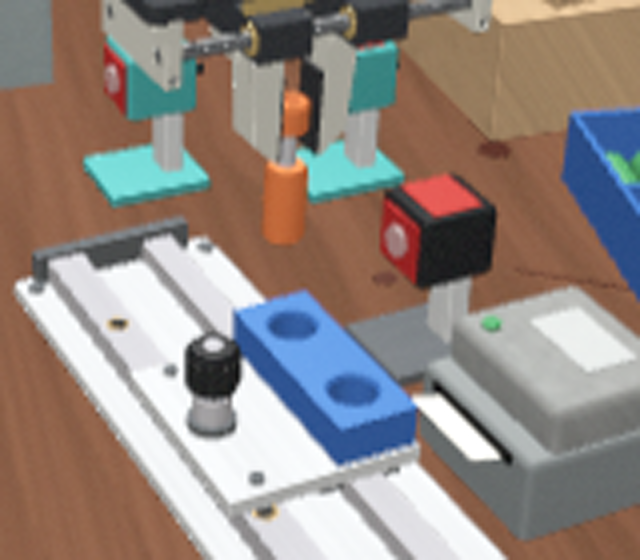

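View pics/top2.png

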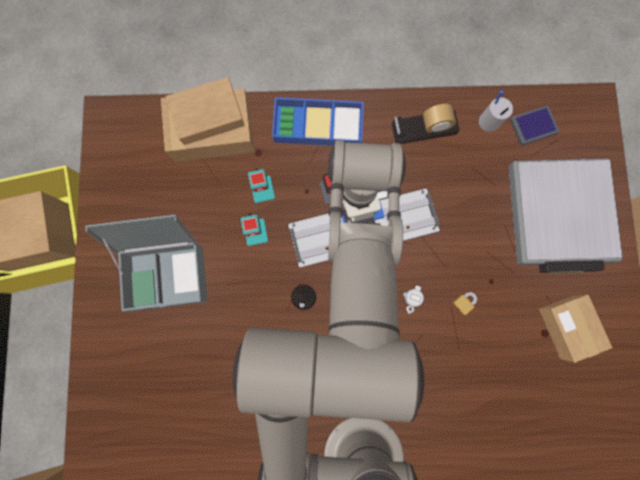

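```bash
cat >> h.py <<'E'
def sealpts(s=None,L=.051,dz=0):
    s=s or robot.observe(); R=Ro.from_euler("xyz",s["tool_rot"]).as_matrix(); p=s["tool_pos"]+R[:,2]*dz
    return {k:p+R[:,0]*(L-h) for k,h in dict(bot=0,barreltop=.042,headtop=.078).items()}
E
python3 - <<'E'
from h import *
for k,v in sealpts().items(): print(k,v.round(4),((proj("side",v)[0]-[290,180]+.5)*4-.5).round(1))
E
```

```text
bot [0.6457 0.0158 0.1151] [286.3 234.2]
barreltop [0.6467 0.0158 0.1571] [291.1 162.8]
headtop [0.6476 0.0157 0.1931] [295.4  98.9]
```

```bash
python3 - <<'E'
from h import *
S=own(*SL,(23,32,62))
goto([S[0]+.0013,S[1],.135],13)
E
```

```text
t 9.4 pos [0.6469 0.0158 0.1661] yaw 13.53 down tilt [-0.0249  0.0008] F [-0.3 -0.9 -0.3] open 0.019 q6 -0.33
 P [0.6508 0.0105 0.135 ] -> tool mm [31.   3.3  6.2] turn 0.53
```

Request:
play_rows([
  [[0, 0.0015, 0.003, 0.5, -1], [0, 0.0015, 0.003, 0, -1], [0, 0, 0, 0, -1], [0.007, 0, 0, 0, -1], [0.008, 0, 0, 0, -1], [0.008, 0, 0, 0, -1], [0.008, 0, 0, 0, -1], [0, 0, 0, 0, -1], [0, 0, 0, 0, -1], [0, 0, 0, 0, -1]],
])

```text
time: 10.4
tool_pos: [0.6501, 0.0099, 0.1306]
tool_rot: [-1.835, 1.543, 3.103]
contact_force: [-0.1, -0.8, -1.2]
opening: 0.0187
```

```bash
python3 - <<'E'
from h import *
S=own(*SL,(23,32,62))
goto([S[0]+.0013,S[1],.135],13)
im=robot.read_camera("side")[:,:,::-1]
b=sealpts(); print(b["bot"],S, ((proj("side",b["bot"])[0]-[310,190]+.5)*6-.5).round(1),((proj("side",S)[0]-[310,190]+.5)*6-.5).round(1))
cv2.imwrite("pics/side3c.png",cv2.resize(im[190:290,310:440],None,fx=6,fy=6,interpolation=cv2.INTER_CUBIC))
E
```

```text
t 10.4 pos [0.6501 0.0099 0.1306] yaw 12.96 down tilt [-0.0276  0.0011] F [-0.1 -0.8 -1.2] open 0.0187 q6 -0.33
 P [0.6508 0.0105 0.135 ] -> tool mm [-4.4  0.8 -0.5] turn -0.04
[0.6487736  0.00997312 0.07980865] [0.6495352  0.01051571 0.062     ] [319.2 385.6] [319.1 426.8]
```

View pics/side3c.png

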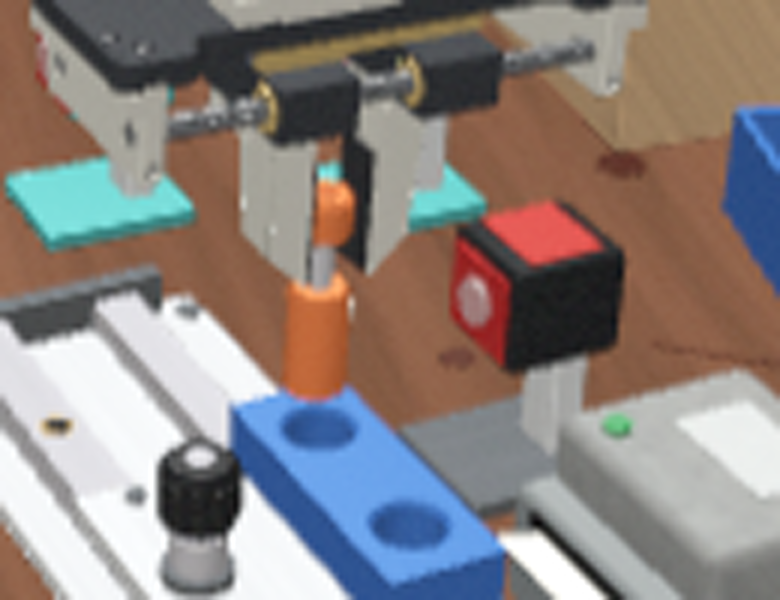

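Request:
play_rows([
  [[0, 0.0015, 0, 0, -1], [0, 0, 0, 0, -1], [0.006, 0, 0, 0, -1], [0.006, 0, 0, 0, -1], [0.004, 0, 0, 0, -1], [0.003, 0, 0, 0, -1], [0.003, 0, 0, 0, -1], [0, 0, 0, 0, -1], [0, 0, 0, 0, -1], [0, 0, 0, 0, -1]],
])

```text
time: 11.45
tool_pos: [0.6517, 0.0104, 0.1074]
tool_rot: [-1.84, 1.545, 3.099]
contact_force: [0.4, 0.0, -0.1]
opening: 0.019
```

```bash
python3 - <<'E'
from h import *
S=own(*SL,(23,32,62))
goto([S[0]+.0013,S[1],.091],13)
b=sealpts(); print(b["bot"],S)
E
```

```text
t 11.45 pos [0.6517 0.0104 0.1074] yaw 12.96 down tilt [-0.0256  0.0011] F [ 0.4  0.  -0.1] open 0.019 q6 -0.33
 P [0.6508 0.0105 0.091 ] -> tool mm [16.4 -0.4 -0.2] turn -0.04
[0.65037042 0.01047172 0.0564286 ] [0.6495352  0.01051571 0.062     ]
```

Request:
play_rows([
  [[0.003, 0, 0, 0, -1], [0.003, 0, 0, 0, -1], [0.003, 0, 0, 0, -1], [0.003, 0, 0, 0, -1], [0.002, 0, 0, 0, -1], [0.001, 0, 0, 0, -1], [0, 0, 0, 0, -1], [0, 0, 0, 0, -1], [0, 0, 0, 0, -1], [0, 0, 0, 0, -1]],
])

```text
time: 12.45
tool_pos: [0.6516, 0.0104, 0.0915]
tool_rot: [-1.842, 1.546, 3.097]
contact_force: [-0.4, 0.8, -1.5]
opening: 0.019
```

```bash
python3 - <<'E'
from h import *
S=own(*SL,(23,32,62))
goto([S[0]+.0013,S[1],.091],13)
b=sealpts(); print(b["bot"],S)
E
```

```text
t 12.45 pos [0.6516 0.0104 0.0915] yaw 12.96 down tilt [-0.0246  0.0011] F [-0.4  0.8 -1.5] open 0.019 q6 -0.33
 P [0.6508 0.0105 0.091 ] -> tool mm [ 0.6 -0.7 -0.2] turn -0.04
[0.65033604 0.01050386 0.04056178] [0.6495352  0.01051571 0.062     ]
```

Request:
play_rows([
  [[0.001, 0, 0, 0, -1], [0.001, 0, 0, 0, -1], [0.001, 0, 0, 0, -1], [0.001, 0, 0, 0, -1], [0, 0, 0, 0, -1], [0, 0, 0, 0, -1], [0, 0, 0, 0, -1], [0, 0, 0, 0, -1], [0, 0, 0, 0, -1], [0, 0, 0, 0, -1]],
])

```text
time: 13.45
tool_pos: [0.6522, 0.0101, 0.0902]
tool_rot: [-1.808, 1.549, 3.13]
contact_force: [-0.7, 0.1, 0.7]
opening: 0.0189
```

Request:
play_rows([
  [[0, 0, 0, 0, 0], [0, 0, 0, 0, 0], [0, 0, 0, 0, 0], [0, 0, 0, 0, 0], [0, 0, 0, 0, 0], [0, 0, 0, 0, 0], [-0.01, 0, 0, 0, 0], [-0.015, 0, 0, 0, 0], [-0.02, 0, 0, 0, 0], [-0.02, 0, 0, 0, 0]],
])

```text
time: 14.45
tool_pos: [0.652, 0.0102, 0.1553]
tool_rot: [-1.829, 1.543, 3.11]
contact_force: [-0.6, -0.1, 0.2]
opening: 0.0462
```

```bash
python3 - <<'E'
from h import *
goto([.4560,-.0250,.18],13)
im=robot.read_camera("side")[:,:,::-1]
cv2.imwrite("pics/side4c.png",cv2.resize(im[190:290,310:440],None,fx=6,fy=6,interpolation=cv2.INTER_CUBIC))
E
```

```text
t 14.45 pos [0.652  0.0102 0.1553] yaw 12.96 down tilt [-0.0283  0.0009] F [-0.6 -0.1  0.2] open 0.0462 q6 -0.33
 P [ 0.456 -0.025  0.18 ] -> tool mm [ -19.2 -199.5   -9.8] turn -0.04
```

View pics/side4c.png

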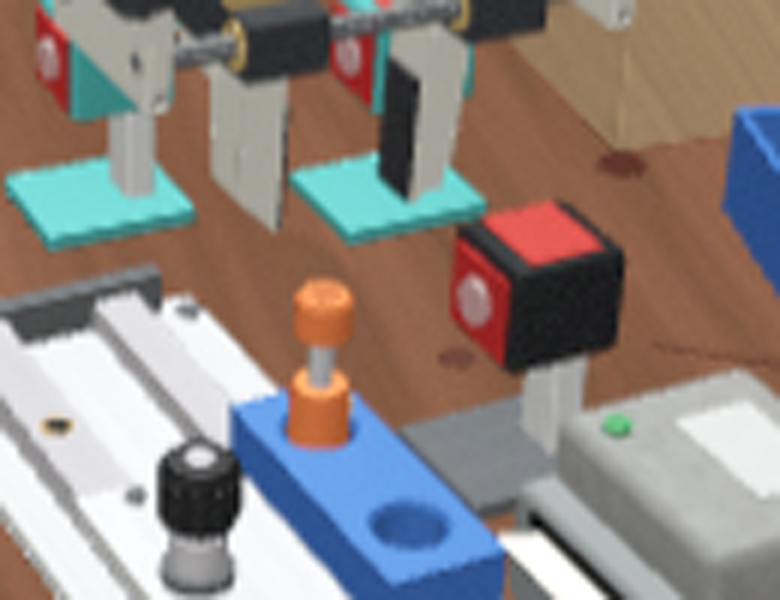

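Seal A sits in the left socket, with its head at about (323,310) in the crop and the barrel sunk into the block. Next is seal B.

Request:
play_rows([
  [[-0.01, -0.01, 0, 0, 0], [-0.01, -0.025, -0.001, 0, 0.5], [0, -0.032, -0.002, 0, 1], [0, -0.034, -0.002, 0, 1], [0, -0.034, -0.002, 0, 1], [0, -0.03, -0.001, 0, 1], [0, -0.016, -0.001, 0, 1], [0, -0.005, 0, 0, 1], [0, 0, 0, 0, 1], [0, 0, 0, 0, 1]],
])

```text
time: 15.5
tool_pos: [0.4671, -0.0239, 0.1883]
tool_rot: [-1.606, 1.562, -2.95]
contact_force: [-0.7, 0.7, 0.6]
opening: 0.092
```

```bash
python3 - <<'E'
from h import *
goto([.4560,-.0250,.09],13)
b=own(*SL,(23,32,118)); print(((proj("side",b)[0]-[310,190]+.5)*6-.5).round(1))
E
```

```text
t 15.5 pos [ 0.4671 -0.0239  0.1883] yaw 12.98 down tilt [-0.0087 -0.0017] F [-0.7  0.7  0.6] open 0.092 q6 -0.44
 P [ 0.456 -0.025  0.09 ] -> tool mm [ 98.4 -10.2  -1.4] turn -0.02
[324.9 290.9]
```

Request:
play_rows([
  [[0, -0.005, -0.001, 0, 1], [0, -0.005, 0, 0, 1], [0.015, 0, 0, 0, 1], [0.02, 0, 0, 0, 1], [0.02, 0, 0, 0, 1], [0.02, 0, 0, 0, 1], [0.015, 0, 0, 0, 1], [0.006, 0, 0, 0, 1], [0, 0, 0, 0, 1], [0, 0, 0, 0, 1]],
])

```text
time: 16.5
tool_pos: [0.4588, -0.0255, 0.089]
tool_rot: [-1.477, 1.564, -2.819]
contact_force: [1.1, 0.0, 1.2]
opening: 0.0921
```

```bash
python3 - <<'E'
from h import *
goto([.4560,-.0250,.051],13)
im=robot.read_camera("side")[:,:,::-1]
cv2.imwrite("pics/side5c.png",cv2.resize(im[230:330,210:340],None,fx=6,fy=6,interpolation=cv2.INTER_CUBIC))
E
```

```text
t 16.5 pos [ 0.4588 -0.0255  0.089 ] yaw 13.1 down tilt [-0.0064 -0.0021] F [1.1 0.  1.2] open 0.0921 q6 -0.45
 P [ 0.456 -0.025  0.051] -> tool mm [38.  -2.3 -1.1] turn 0.1
```

View pics/side5c.png

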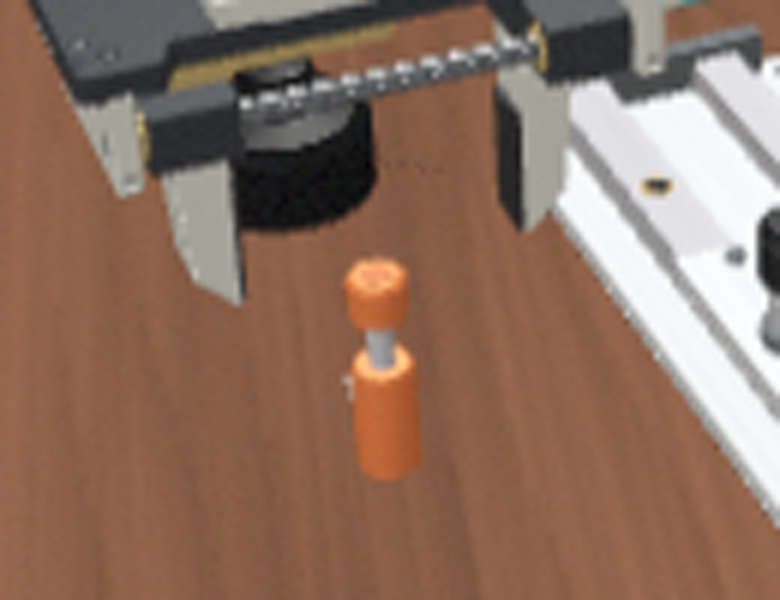

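Seal B stands between the open fingers, its head at about (376,275) in the crop. I'll lower and close.

Request:
play_rows([
  [[0.008, -0.002, -0.001, 0, 1], [0.011, 0, 0, 0, 1], [0.011, 0, 0, 0, 1], [0.006, 0, 0, 0, 1], [0, 0, 0, 0, -1], [0, 0, 0, 0, -1], [0, 0, 0, 0, -1], [0, 0, 0, 0, -1], [0, 0, 0, 0, -1], [0, 0, 0, 0, -1]],
])

```text
time: 17.55
tool_pos: [0.458, -0.0253, 0.0527]
tool_rot: [-0.372, 1.567, -1.714]
contact_force: [0.3, -0.2, 0.5]
opening: 0.0484
```

Request:
play_rows([
  [[0, 0, 0, 0, -1], [0, 0, 0, 0, -1], [0, 0, 0, 0, -1], [0, 0, 0, 0, -1], [0, 0, 0, 0, -1], [0, 0, 0, 0, -1], [0, 0, 0, 0, -1], [0, 0, 0, 0, -1], [0, 0, 0, 0, -1], [0, 0, 0, 0, -1]],
])

```text
time: 18.55
tool_pos: [0.4583, -0.0254, 0.053]
tool_rot: [-0.164, 1.567, -1.506]
contact_force: [0.1, 0.0, 0.3]
opening: 0.019
```

Request:
play_rows([
  [[-0.015, 0, 0, 0, -1], [-0.022, 0, 0, 0, -1], [-0.025, 0, 0, 0, -1], [-0.025, 0, 0, 0, -1], [-0.02, 0, 0, 0, -1], [-0.012, 0, 0, 0, -1], [0, 0, 0, 0, -1], [0, 0, 0, 0, -1], [0, 0, 0, 0, -1], [0, 0, 0, 0, -1]],
])

```text
time: 19.55
tool_pos: [0.4558, -0.0244, 0.1734]
tool_rot: [-1.521, 1.564, -2.863]
contact_force: [0.4, 0.2, -1.3]
opening: 0.0189
```

```bash
python3 - <<'E'
from h import *
S=own(*SL,(23,-32,62))
goto([S[0]+.001,S[1],.17],13)
E
```

```text
t 19.55 pos [ 0.4558 -0.0244  0.1734] yaw 13.1 down tilt [-0.007 -0.002] F [ 0.4  0.2 -1.3] open 0.0189 q6 -0.45
 P [ 0.6649 -0.0518  0.17  ] -> tool mm [  2.  197.5  74.1] turn 0.1
```

Request:
play_rows([
  [[-0.001, 0.01, 0.004, 0, -1], [-0.001, 0.02, 0.0075, 0, -1], [-0.001, 0.022, 0.008, 0, -1], [-0.001, 0.022, 0.008, 0, -1], [-0.001, 0.022, 0.008, 0, -1], [-0.001, 0.022, 0.008, 0, -1], [-0.001, 0.022, 0.008, 0, -1], [0, 0.022, 0.008, 0, -1], [0, 0.018, 0.007, 0, -1], [0, 0.006, 0.002, 0, -1]],
])

```text
time: 20.55
tool_pos: [0.6632, -0.0504, 0.1709]
tool_rot: [-1.782, 1.556, -3.125]
contact_force: [0.4, -0.6, -0.6]
opening: 0.0188
```

```bash
python3 - <<'E'
from h import *
S=own(*SL,(23,-32,62))
goto([S[0]+.001,S[1],.135],13)
print(sealpts(L=.053)["bot"],S)
E
```

```text
t 20.55 pos [ 0.6632 -0.0504  0.1709] yaw 13.06 down tilt [-0.0149 -0.0002] F [ 0.4 -0.6 -0.6] open 0.0188 q6 -0.42
 P [ 0.6649 -0.0518  0.135 ] -> tool mm [35.8  1.9  1.9] turn 0.06
[ 0.66242949 -0.05045934  0.11788482] [ 0.66393399 -0.05184353  0.062     ]
```

Request:
play_rows([
  [[0, 0.001, 0.001, 0, -1], [0, 0, 0, 0, -1], [0.005, 0, 0, 0, -1], [0.008, 0, 0, 0, -1], [0.008, 0, 0, 0, -1], [0.008, 0, 0, 0, -1], [0.005, 0, 0, 0, -1], [0, 0, 0, 0, -1], [0, 0, 0, 0, -1], [0, 0, 0, 0, -1]],
])

```text
time: 21.55
tool_pos: [0.6612, -0.0506, 0.132]
tool_rot: [-1.833, 1.551, 3.107]
contact_force: [0.6, -0.6, -0.6]
opening: 0.0192
```

```bash
python3 - <<'E'
from h import *
S=own(*SL,(23,-32,62))
goto([S[0]+.001,S[1],.135],13)
im=robot.read_camera("side")[:,:,::-1]
b=sealpts(L=.053); print(b["bot"],S, ((proj("side",b["bot"])[0]-[310,190]+.5)*6-.5).round(1),((proj("side",S)[0]-[310,190]+.5)*6-.5).round(1))
cv2.imwrite("pics/side6c.png",cv2.resize(im[190:290,310:440],None,fx=6,fy=6,interpolation=cv2.INTER_CUBIC))
E
```

```text
t 21.55 pos [ 0.6612 -0.0506  0.132 ] yaw 13.07 down tilt [-0.0199  0.0007] F [ 0.6 -0.6 -0.6] open 0.0192 q6 -0.42
 P [ 0.6649 -0.0518  0.135 ] -> tool mm [-3.1  3.3  2. ] turn 0.07
[ 0.66027023 -0.05066262  0.07916233] [ 0.66393399 -0.05184353  0.062     ] [400.3 481.6] [409.3 524.4]
```

View pics/side6c.png

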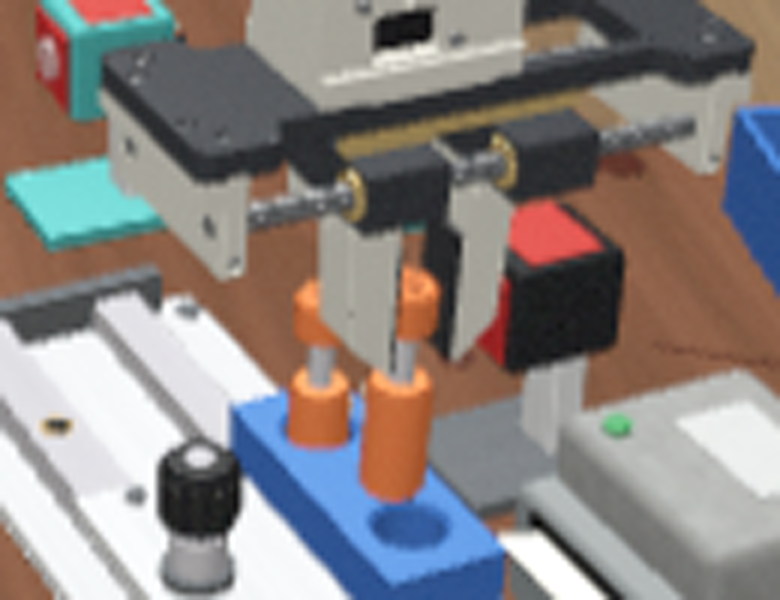

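```bash
python3 - <<'E'
from h import *
for k,v in sealpts(L=.053).items(): print(k,((proj("side",v)[0]-[310,190]+.5)*6-.5).round(1))
im=cv2.imread("pics/side6c.png"); cv2.imwrite("pics/side6d.png",cv2.resize(im[250:520,320:500],None,fx=2.2,fy=2.2,interpolation=cv2.INTER_CUBIC))
for d in ([.001,0,0],[0,.001,0]):
  print(d,(proj("side",sealpts()["bot"]+d)[0]-proj("side",sealpts()["bot"])[0])*6)
E
```

```text
bot [400.3 481.6]
barreltop [409.3 375. ]
headtop [417.4 279.4]
[0.001, 0, 0] [ 2.91153785 -0.35000382]
[0, 0.001, 0] [-0.8588602  -1.70390516]
```

View pics/side6d.png

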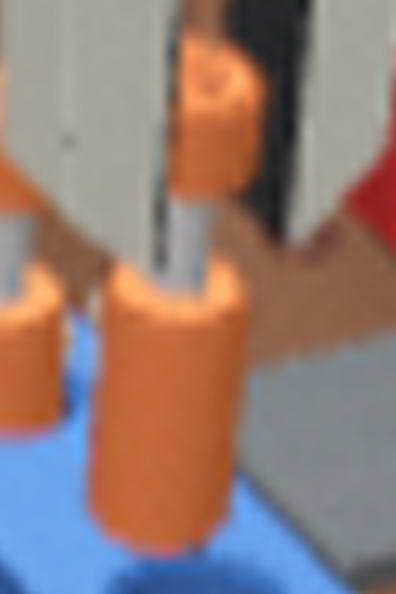

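```bash
python3 - <<'E'
from h import *
S=own(*SL,(23,-32,62))
for i in range(2):
    im=robot.read_camera("side")[:,:,::-1]; s=robot.observe(); b=sealpts(s,L=.053)
    print(s["tool_pos"],s["tool_rot"],s["qpos"],b["bot"],[((proj("side",b[k])[0]-[310,190]+.5)*6-.5).round(1) for k in b])
cv2.imwrite("pics/side7c.png",cv2.resize(im[190:290,310:440],None,fx=6,fy=6,interpolation=cv2.INTER_CUBIC))
# orange mask around seal B
hsv=cv2.cvtColor(np.ascontiguousarray(im),cv2.COLOR_BGR2HSV); m=((hsv[...,0]>3)&(hsv[...,0]<20)&(hsv[...,1]>150)&(hsv[...,2]>110)).astype(np.uint8)
n,lab,st,ce=cv2.connectedComponentsWithStats(m)
for i in range(1,n):
    if st[i,4]>20 and st[i,0]>330: print(st[i],ce[i])
for r in range(236,274,3):
    c=np.where(m[r,366:390])[0]+366; print(r,c.min() if len(c) else None,c.max() if len(c) else None)
t=robot.read_camera("top")[:,:,::-1]; cv2.imwrite("pics/top7c.png",cv2.resize(t[180:280,283:443],None,fx=5,fy=5,interpolation=cv2.INTER_CUBIC))
E
```

```text
[ 0.66134087 -0.05065837  0.132229  ] [-1.82831643  1.55135945  3.11224688] [-0.19038748  0.68435146  1.2102658  -0.00326686  1.26616236 -0.41755203] [ 0.66031122 -0.05062814  0.07923901] [array([400.4, 481.4]), array([409.4, 374.7]), array([417.5, 279.1])]
[ 0.66132203 -0.05067031  0.13222884] [-1.828055    1.55133334  3.11248097] [-0.19040632  0.68433393  1.21030052 -0.00327633  1.26617015 -0.41754059] [ 0.660291   -0.05064029  0.07923887] [array([400.4, 481.4]), array([409.4, 374.7]), array([417.4, 279.1])]
[376 235   8  11  68] [379.25       240.22058824]
[359 238   8  10  39] [361.20512821 242.82051282]
[358 253  10  11  80] [362.75 258.95]
[371 252  11  21 180] [375.63888889 262.41666667]
236 377 382
239 377 382
242 376 382
245 376 381
248 None None
251 None None
254 367 381
257 366 381
260 366 380
263 366 380
266 371 380
269 371 380
272 374 376
```

View pics/top7c.png

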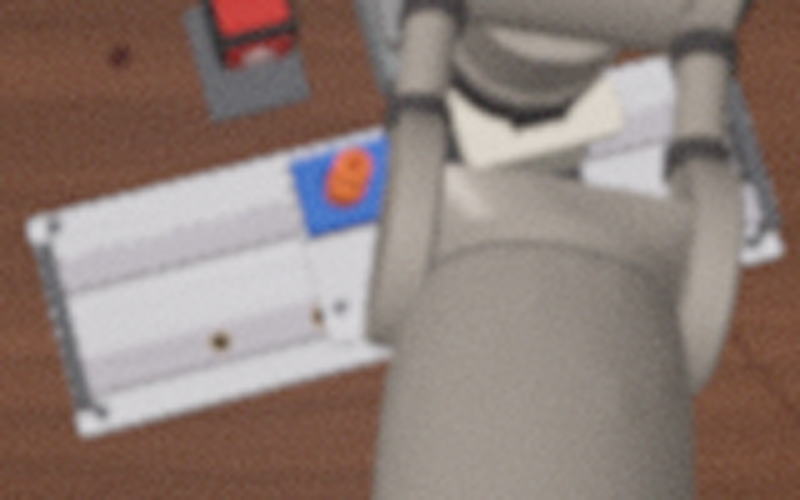

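```bash
python3 - <<'E'
from h import *
S=own(*SL,(23,32,0))
for z in (62,72,82,110): print(z,proj("side",S+[0,0,z/1000])[0])
b=sealpts(L=.053); d=(b["headtop"]-b["bot"])/.078
for h in (0,.01,.02,.03,.042,.07,.078): print(h,proj("side",b["bot"]+d*h)[0])
S=own(*SL,(23,-32,79)); print("want",proj("side",S))
im=cv2.imread("pics/side7c.png")
print(S-b["bot"])
E
python3 - <<'E'
import cv2
im=cv2.imread("pics/side7c.png"); cv2.imwrite("pics/side7d.png",cv2.resize(im[250:560,270:500],None,fx=1.9,fy=1.9))
E
```

```text
62 [362.77226177 260.72247495]
72 [362.94005135 256.77741179]
82 [363.10963927 252.79006575]
110 [363.59430257 241.39467754]
0 [376.30189646 269.8284362 ]
0.01 [376.65296151 265.67262554]
0.02 [377.00801054 261.46965358]
0.03 [377.36711176 257.21871294]
0.042 [377.80348046 252.05310129]
0.07 [378.84545836 239.7184559 ]
0.078 [379.14945453 236.11983358]
want [[378.24175111 270.04141786]]
[ 0.00366387 -0.00117825 -0.00022204]
```

View pics/side7d.png

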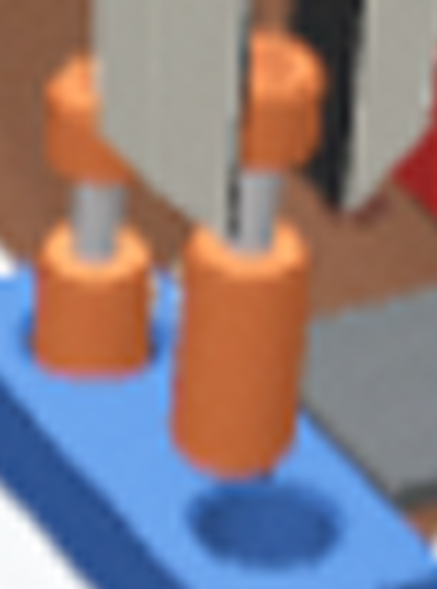

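Request:
play_rows([
  [[0, 0.0025, 0.001, 0, -1], [0, 0.0025, 0.001, 0, -1], [0, 0, 0, 0, -1], [0, 0, 0, 0, -1], [0, 0, 0, 0, -1], [0.003, 0, 0, 0, -1], [0.003, 0, 0, 0, -1], [0, 0, 0, 0, -1], [0, 0, 0, 0, -1], [0, 0, 0, 0, -1]],
])

```text
time: 22.75
tool_pos: [0.6671, -0.0516, 0.1257]
tool_rot: [-1.827, 1.552, 3.114]
contact_force: [0.2, 0.2, 0.3]
opening: 0.0187
```

```bash
python3 - <<'E'
from h import *
goto([.6656,-.0519,.135],13)
im=robot.read_camera("side")[:,:,::-1]; b=sealpts(L=.053); f=lambda p:((proj("side",p)[0]-[355,232]+.5)*10-.5).round(0)
print(b["bot"],f(b["bot"]),f(b["barreltop"]),f(own(*SL,(23,-32,62))))
cv2.imwrite("pics/side8.png",cv2.resize(im[232:287,355:400],None,fx=10,fy=10,interpolation=cv2.INTER_CUBIC))
E
```

```text
t 22.75 pos [ 0.6671 -0.0516  0.1257] yaw 13.07 down tilt [-0.0193  0.0005] F [0.2 0.2 0.3] open 0.0187 q6 -0.42
 P [ 0.6656 -0.0519  0.135 ] -> tool mm [-9.3 -1.7 -0.1] turn 0.07
[ 0.66606787 -0.05158016  0.07273017] [245. 409.] [261. 232.] [232. 454.]
```

View pics/side8.png

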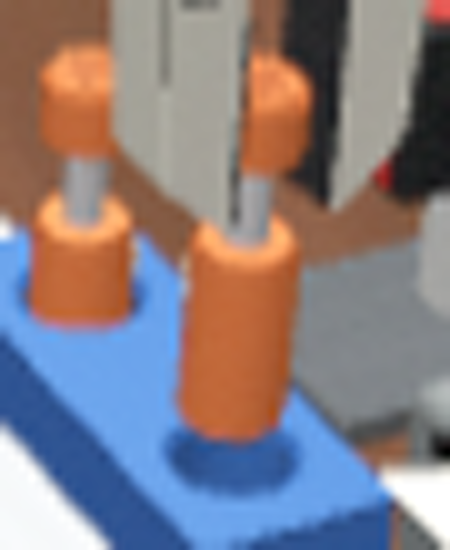

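Request:
play_rows([
  [[0.003, 0, 0, 0, -1], [0.003, 0, 0, 0, -1], [0.003, 0, 0, 0, -1], [0.003, 0, 0, 0, -1], [0.003, 0, 0, 0, -1], [0, 0, 0, 0, -1], [0, 0, 0, 0, -1], [0, 0, 0, 0, -1], [0, 0, 0, 0, -1], [0, 0, 0, 0, -1]],
])

```text
time: 23.8
tool_pos: [0.6669, -0.0516, 0.1095]
tool_rot: [-1.824, 1.552, 3.117]
contact_force: [0.2, 0.0, -0.1]
opening: 0.0188
```

```bash
python3 - <<'E'
from h import *
goto([.6656,-.0519,.093],13); print(sealpts(L=.053)["bot"])
E
```

```text
t 23.8 pos [ 0.6669 -0.0516  0.1095] yaw 13.07 down tilt [-0.0188  0.0005] F [ 0.2  0.  -0.1] open 0.0188 q6 -0.42
 P [ 0.6656 -0.0519  0.093 ] -> tool mm [16.5 -1.   0.1] turn 0.07
[ 0.66590806 -0.05155946  0.05647031]
```

It went in without force, so I'll continue down.

Request:
play_rows([
  [[0.003, 0, 0, 0, -1], [0.003, 0, 0, 0, -1], [0.003, 0, 0, 0, -1], [0.003, 0, 0, 0, -1], [0.002, 0, 0, 0, -1], [0.001, 0, 0, 0, -1], [0.001, 0, 0, 0, -1], [0.001, 0, 0, 0, -1], [0.001, 0, 0, 0, -1], [0, 0, 0, 0, -1]],
])

```text
time: 24.8
tool_pos: [0.6674, -0.0519, 0.0934]
tool_rot: [-1.754, 1.556, -3.096]
contact_force: [0.3, -0.4, -1.2]
opening: 0.019
```

```bash
python3 - <<'E'
from h import *
goto([.6656,-.0519,.093],13); print(sealpts(L=.053)["bot"])
E
```

```text
t 24.8 pos [ 0.6674 -0.0519  0.0934] yaw 13.08 down tilt [-0.0152 -0.0007] F [ 0.3 -0.4 -1.2] open 0.019 q6 -0.42
 P [ 0.6656 -0.0519  0.093 ] -> tool mm [ 0.4 -1.8 -0.5] turn 0.08
[ 0.66662579 -0.05197463  0.04038446]
```

Request:
play_rows([
  [[0.001, 0, 0, 0, -1], [0.001, 0, 0, 0, -1], [0.001, 0, 0, 0, -1], [0, 0, 0, 0, 0], [0, 0, 0, 0, 0], [0, 0, 0, 0, 0], [0, 0, 0, 0, 0], [0, 0, 0, 0, 0], [0, 0, 0, 0, 0], [-0.005, 0, 0, 0, 0]],
])

```text
time: 25.8
tool_pos: [0.6679, -0.0521, 0.0962]
tool_rot: [-1.72, 1.557, -3.063]
contact_force: [-1.0, -0.5, 0.8]
opening: 0.0457
```

Request:
play_rows([
  [[-0.01, 0, 0, 0, 0], [-0.015, 0, 0, 0, 0], [-0.015, 0, 0, 0, 0], [-0.015, 0, 0, 0, 0], [-0.015, 0, 0, 0, 0], [-0.005, 0, 0, 0, 0], [0, 0, 0, 0, 0], [0, 0, 0, 0, 0], [0, 0, 0, 0, 0], [0, 0, 0, 0, 0]],
])

```text
time: 26.8
tool_pos: [0.6693, -0.052, 0.1785]
tool_rot: [-1.658, 1.56, -3.0]
contact_force: [-0.8, 0.5, 0.7]
opening: 0.046
```

```bash
python3 - <<'E'
from h import *
K=own(*SL,(-40,0,75)); print(K)
goto([K[0],K[1],.17],103)
im=robot.read_camera("side")[:,:,::-1]; f=lambda p:((proj("side",p)[0]-[310,190]+.5)*6-.5).round(0)
print(f(own(*SL,(23,32,118))),f(own(*SL,(23,-32,118))),f(own(*SL,(-40,0,87))))
cv2.imwrite("pics/side9.png",cv2.resize(im[190:290,310:440],None,fx=6,fy=6,interpolation=cv2.INTER_CUBIC))
E
```

```text
[ 0.59534971 -0.03483771  0.075     ]
t 26.8 pos [ 0.6693 -0.052   0.1785] yaw 13.08 down tilt [-0.0111 -0.0016] F [-0.8  0.5  0.7] open 0.046 q6 -0.42
 P [ 0.5953 -0.0348  0.17  ] -> tool mm [  9.3 -68.1 -33.5] turn -89.92
[325. 291.] [418. 384.] [199. 458.]
```

View pics/side9.png

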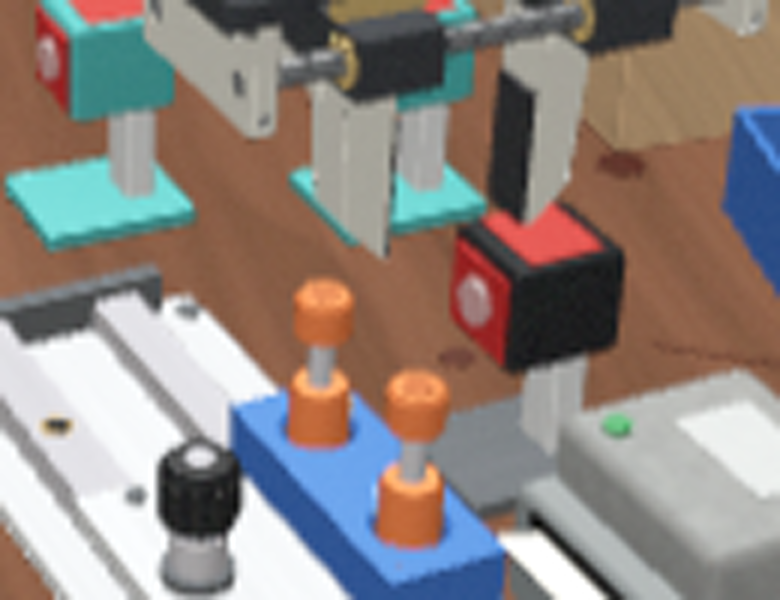

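Both seals are seated: the heads at (323,293) and (417,385) match the projections for fully down. Next I'll move over to the knob, turning 90° so the jaws lie along the slide's y.

Request:
play_rows([
  [[0, -0.014, -0.007, 0, 0], [0, -0.018, -0.009, 0, 0.3], [0, -0.018, -0.009, 0, 0.3], [0, -0.013, -0.006, 0, 0.3], [0, 0, 0, 8, 0.3], [0, 0, 0, 8, 0.3], [0, 0, 0, 8, 0.3], [0, 0, 0, 8, 0.3], [0, 0, 0, 8, 0.3], [0, 0, 0, 8, 0.3]],
])

```text
time: 27.85
tool_pos: [0.5955, -0.035, 0.1737]
tool_rot: [-0.937, 1.55, 3.135]
contact_force: [-1.1, 0.4, -0.4]
opening: 0.0597
```

Request:
play_rows([
  [[0, 0, 0, 8, 0.3], [0, 0, 0, 8, 0.3], [0, 0, 0, 8, 0.3], [0, 0, 0, 8, 0.3], [0, 0, 0, 8, 0.3], [0, 0, 0, 2, 0.3], [0, 0, 0, 0, 0.3], [0, 0, 0, 0, 0.3], [0, 0, 0, 0, 0.3], [0, 0, 0, 0, 0.3]],
])

```text
time: 28.85
tool_pos: [0.5938, -0.0348, 0.1697]
tool_rot: [-0.221, 1.543, 3.085]
contact_force: [0.5, 0.0, 0.1]
opening: 0.0595
```

```bash
python3 - <<'E'
from h import *
K=own(*SL,(-40,0,75)); print(K)
goto([K[0],K[1],.11],103)
E
```

```text
[ 0.59534971 -0.03483771  0.075     ]
t 28.85 pos [ 0.5938 -0.0348  0.1697] yaw -80.57 down tilt [-0.0281  0.0016] F [0.5 0.  0.1] open 0.0595 q6 1.22
 P [ 0.5953 -0.0348  0.11  ] -> tool mm [59.7  0.7 -3.2] turn -3.57
```

Request:
play_rows([
  [[0, 0, -0.002, -3.5, 0.3], [0, 0.001, -0.001, 0, 0.3], [0.01, 0, 0, 0, 0.3], [0.014, 0, 0, 0, 0.3], [0.014, 0, 0, 0, 0.3], [0.014, 0, 0, 0, 0.3], [0.008, 0, 0, 0, 0.3], [0, 0, 0, 0, 0.3], [0, 0, 0, 0, 0.3], [0, 0, 0, 0, 0.3]],
])

```text
time: 29.85
tool_pos: [0.5946, -0.0353, 0.105]
tool_rot: [-0.279, 1.542, 3.084]
contact_force: [0.1, -0.3, -0.2]
opening: 0.0597
```

```bash
python3 - <<'E'
from h import *
K=own(*SL,(-40,0,75)); print(K)
goto([K[0],K[1],.06],103)
im=robot.read_camera("side")[:,:,::-1]
cv2.imwrite("pics/side10.png",cv2.resize(im[200:300,290:420],None,fx=6,fy=6,interpolation=cv2.INTER_CUBIC))
E
```

```text
[ 0.59534971 -0.03483771  0.075     ]
t 29.85 pos [ 0.5946 -0.0353  0.105 ] yaw -77.32 down tilt [-0.029   0.0017] F [ 0.1 -0.3 -0.2] open 0.0597 q6 1.17
 P [ 0.5953 -0.0348  0.06  ] -> tool mm [45.   0.1 -2.1] turn -0.32
```

View pics/side10.png

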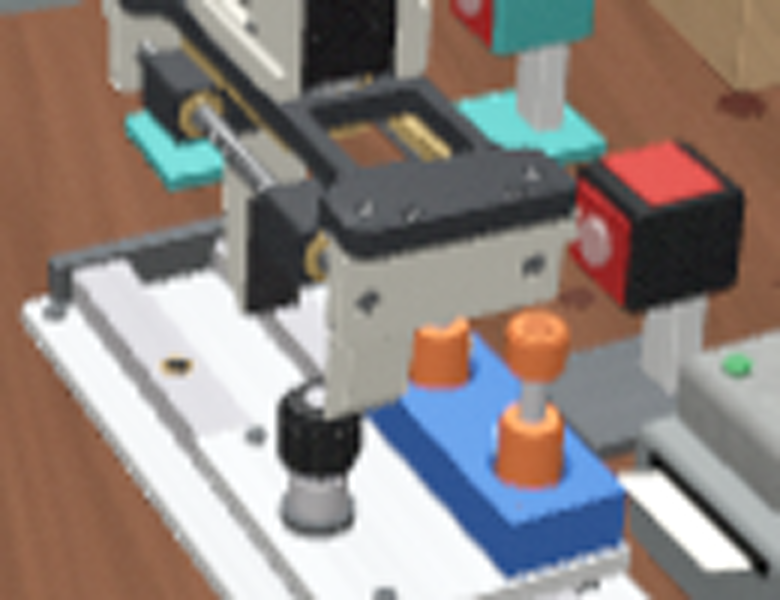

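The fingers are above the knob, at about (318,430) in the crop, and the gripper body is clear of the seals. Next: lower, then grip.

Request:
play_rows([
  [[0.008, 0, -0.001, 0, 0.3], [0.01, 0, -0.001, 0, 0.3], [0.01, 0, 0, 0, 0.3], [0.01, 0, 0, 0, 0.3], [0.006, 0, 0, 0, 0.3], [0, 0, 0, 0, 0.3], [0, 0, 0, 0, 0.3], [0, 0, 0, 0, 0.3], [0, 0, 0, 0, -1], [0, 0, 0, 0, -1]],
], grip_force=40)

```text
time: 30.9
tool_pos: [0.5962, -0.0348, 0.0581]
tool_rot: [-0.269, 1.544, 3.094]
contact_force: [-0.1, -0.7, -0.4]
opening: 0.0484
```

Request:
play_rows([
  [[0, 0, 0, 0, -1], [0, 0, 0, 0, -1], [0, 0, 0, 0, -1], [0, 0, 0, 0, -1], [0, 0, 0, 0, -1], [0, 0, 0, 0, -1], [0, 0, 0, 0, -1], [0, 0, 0, 0, -1], [0, 0, 0, 0, -1], [0, 0, 0, 0, -1]],
])

```text
time: 31.9
tool_pos: [0.5964, -0.0345, 0.0588]
tool_rot: [-0.279, 1.545, 3.084]
contact_force: [-0.7, 1.1, -1.0]
opening: 0.0267
```

```bash
python3 - <<'E'
from h import *
K=own(*SL,(-40,0,75)); print(K)
goto([K[0],K[1],.06],103)
im=robot.read_camera("side")[:,:,::-1]
cv2.imwrite("pics/side11.png",cv2.resize(im[200:300,290:420],None,fx=6,fy=6,interpolation=cv2.INTER_CUBIC))
E
```

```text
[ 0.59534971 -0.03483771  0.075     ]
t 31.9 pos [ 0.5964 -0.0345  0.0588] yaw -77.32 down tilt [-0.0257  0.0015] F [-0.7  1.1 -1. ] open 0.0267 q6 1.17
 P [ 0.5953 -0.0348  0.06  ] -> tool mm [-1.2  0.1  1.2] turn -0.32
```

View pics/side11.png

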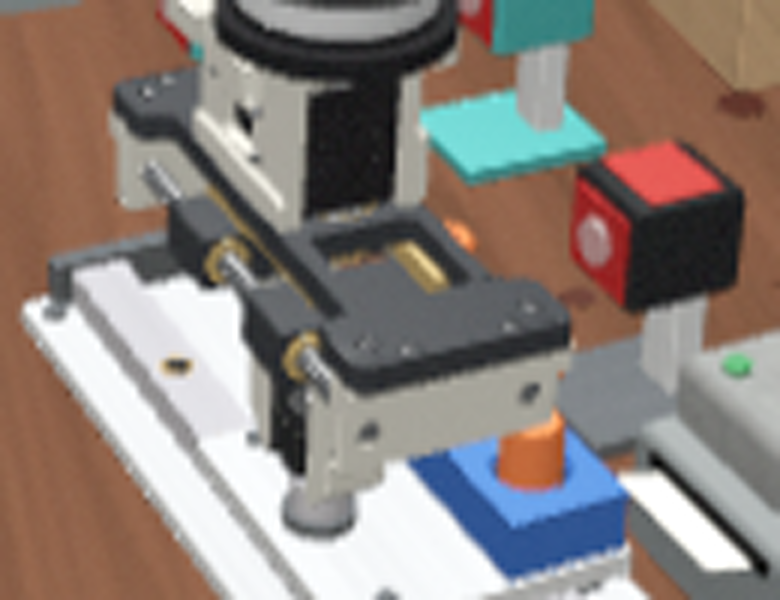

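Request:
play_rows([
  [[-0.003, 0, 0, 0, -1], [-0.003, 0, 0, 0, -1], [-0.003, 0, 0, 0, -1], [-0.002, 0, 0, 0, -1], [0, 0, 0, 0, -1], [0, 0, 0, 0, -1], [0, 0, 0, 0, -1], [0, 0, 0, 0, -1], [0, 0, 0, 0, -1], [0, 0, 0, 0, -1]],
])

```text
time: 32.95
tool_pos: [0.5964, -0.0345, 0.0671]
tool_rot: [-0.293, 1.543, 3.069]
contact_force: [3.2, 1.1, -8.7]
opening: 0.027
```

```bash
python3 - <<'E'
from h import *
K=own(*SL,(-40,60,75)); print(K)
goto([K[0]+.001,K[1],.0703],103)
E
```

```text
[0.58185085 0.02362408 0.075     ]
t 32.95 pos [ 0.5964 -0.0345  0.0671] yaw -77.33 down tilt [-0.028  0.002] F [ 3.2  1.1 -8.7] open 0.027 q6 1.17
 P [0.5829 0.0236 0.0703] -> tool mm [ -2.7 -59.7   0.6] turn -0.33
```

Request:
play_rows([
  [[-0.002, 0, 0, 0, -1], [-0.001, 0, 0, 0, -1], [-0.0005, 0, 0, 0, -1], [-0.0005, 0, 0, 0, -1], [0, 0, 0, 0, -1], [0, 0, 0, 0, -1], [0, 0, 0, 0, -1], [0, 0, 0, 0, -1], [0, 0, 0, 0, -1], [0, 0, 0, 0, -1]],
])

```text
time: 33.95
tool_pos: [0.5964, -0.0345, 0.0708]
tool_rot: [-0.296, 1.542, 3.067]
contact_force: [3.6, 0.5, -10.3]
opening: 0.0267
```

```bash
python3 - <<'E'
from h import *
K=own(*SL,(-40,60,75))
goto([K[0]+.001,K[1],.0703],103)
E
```

```text
t 33.95 pos [ 0.5964 -0.0345  0.0708] yaw -77.33 down tilt [-0.0285  0.0021] F [  3.6   0.5 -10.3] open 0.0267 q6 1.17
 P [0.5829 0.0236 0.0703] -> tool mm [  1.  -59.7   0.5] turn -0.33
```

Request:
play_rows([
  [[0, -0.003, 0, 0, -1], [0, -0.006, 0, 0, -1], [0, -0.008, 0, 0, -1], [0, -0.008, 0, 0, -1], [0, -0.008, 0, 0, -1], [0, -0.008, 0, 0, -1], [0, -0.006, 0, 0, -1], [0, -0.003, 0, 0, -1], [0, 0, 0, 0, -1], [0, 0, 0, 0, -1]],
])

```text
time: 34.95
tool_pos: [0.5841, 0.0183, 0.0713]
tool_rot: [-0.227, 1.542, 3.137]
contact_force: [2.9, -2.0, -11.5]
opening: 0.0263
```

```bash
python3 - <<'E'
from h import *
th=SL[2]; K=np.array([.5964-.06*np.sin(th),-.0345+.06*np.cos(th)])
goto([K[0],K[1],.0703],103)
E
```

```text
t 34.95 pos [0.5841 0.0183 0.0713] yaw -77.26 down tilt [-0.0288  0.0001] F [  2.9  -2.  -11.5] open 0.0263 q6 1.25
 P [0.5829 0.024  0.0703] -> tool mm [ 1.1 -5.8 -0.1] turn -0.26
```

Request:
play_rows([
  [[0, -0.002, 0, 0, -1], [0, -0.002, 0, 0, -1], [0, -0.0015, 0, 0, -1], [0, -0.0005, 0, 0, -1], [0, 0, 0, 0, -1], [0, 0, 0, 0, -1], [0, 0, 0, 0, -1], [0, 0, 0, 0, -1], [0, 0, 0, 0, -1], [0, 0, 0, 0, -1]],
])

```text
time: 35.95
tool_pos: [0.5828, 0.0237, 0.0713]
tool_rot: [-0.229, 1.542, 3.134]
contact_force: [3.2, -2.0, -10.4]
opening: 0.0265
```

```bash
python3 - <<'E'
from h import *
th=SL[2]; K=np.array([.5964-.06*np.sin(th),-.0345+.06*np.cos(th)])
goto([K[0],K[1],.0588],103)
im=robot.read_camera("side")[:,:,::-1]
cv2.imwrite("pics/side12.png",cv2.resize(im[200:300,290:420],None,fx=6,fy=6,interpolation=cv2.INTER_CUBIC))
E
```

```text
t 35.95 pos [0.5828 0.0237 0.0713] yaw -77.34 down tilt [-0.0289  0.0002] F [  3.2  -2.  -10.4] open 0.0265 q6 1.26
 P [0.5829 0.024  0.0588] -> tool mm [12.5 -0.1 -0.5] turn -0.34
```

View pics/side12.png

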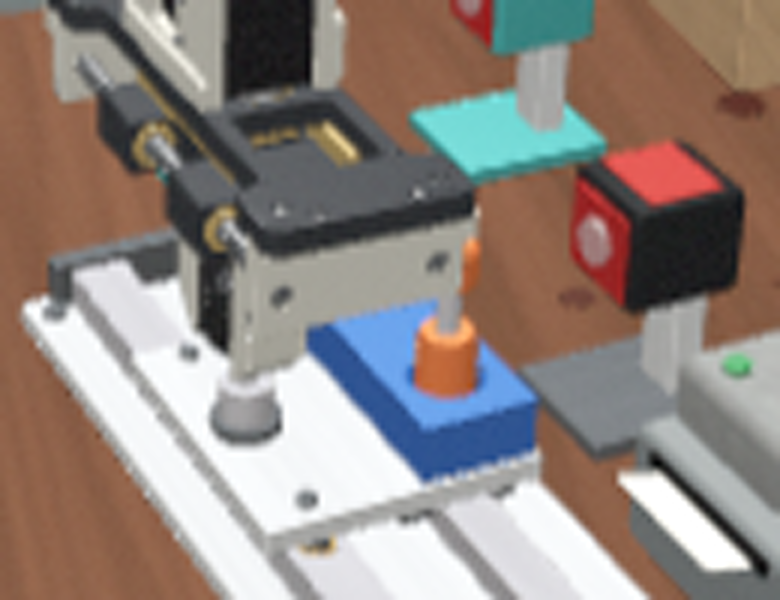

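The carrier has moved along and its hole is opposite the reader. I'll lower the pin.

Request:
play_rows([
  [[0.002, 0, 0, 0, -1], [0.002, 0, 0, 0, -1], [0.002, 0, 0, 0, -1], [0.002, 0, 0, 0, -1], [0.002, 0, 0, 0, -1], [0.0015, 0, 0, 0, -1], [0.0005, 0, 0, 0, -1], [0, 0, 0, 0, -1], [0, 0, 0, 0, -1], [0, 0, 0, 0, -1]],
])

```text
time: 37.0
tool_pos: [0.5828, 0.024, 0.0599]
tool_rot: [-0.238, 1.543, 3.125]
contact_force: [2.0, -0.3, -6.7]
opening: 0.0265
```

```bash
python3 - <<'E'
from h import *
th=SL[2]; K=np.array([.5964-.06*np.sin(th),-.0345+.06*np.cos(th)])
goto([K[0],K[1],.0588],103)
E
```

```text
t 37.0 pos [0.5828 0.024  0.0599] yaw -77.34 down tilt [-0.0274  0.0005] F [ 2.  -0.3 -6.7] open 0.0265 q6 1.26
 P [0.5829 0.024  0.0588] -> tool mm [ 1.1  0.1 -0.2] turn -0.34
```

Request:
play_rows([
  [[0.001, 0, 0, 0, -1], [0.001, 0, 0, 0, -1], [0.0005, 0, 0, 0, -1], [0, 0, 0, 0, -1], [0, 0, 0, 0, -1], [0, 0, 0, 0, -1], [0, 0, 0, 0, -1], [0, 0, 0, 0, -1], [0, 0, 0, 0, -1], [0, 0, 0, 0, -1]],
])

```text
time: 38.0
tool_pos: [0.5828, 0.024, 0.0588]
tool_rot: [-0.233, 1.544, 3.13]
contact_force: [0.5, -1.2, -2.8]
opening: 0.0266
```

```bash
python3 - <<'E'
from h import *
th=SL[2]; K=np.array([.5964-.06*np.sin(th),-.0345+.06*np.cos(th)])
goto([K[0],K[1],.0588],103)
E
```

```text
t 38.0 pos [0.5828 0.024  0.0588] yaw -77.33 down tilt [-0.0266  0.0003] F [ 0.5 -1.2 -2.8] open 0.0266 q6 1.26
 P [0.5829 0.024  0.0588] -> tool mm [ 0.   0.1 -0.1] turn -0.33
```

Request:
play_rows([
  [[0.001, 0, 0, 0, -1], [0.001, 0, 0, 0, -1], [0.001, 0, 0, 0, -1], [0.001, 0, 0, 0, -1], [0.001, 0, 0, 0, -1], [0.0005, 0, 0, 0, -1], [0.0005, 0, 0, 0, -1], [0.0005, 0, 0, 0, -1], [0.0005, 0, 0, 0, -1], [0.0005, 0, 0, 0, -1]],
])

```text
time: 39.0
tool_pos: [0.5828, 0.024, 0.0587]
tool_rot: [-0.205, 1.548, -3.125]
contact_force: [-2.8, -1.0, 5.3]
opening: 0.0269
```

```bash
python3 - <<'E'
from h import *
th=SL[2]; K=np.array([.5964-.06*np.sin(th),-.0345+.06*np.cos(th)])
goto([K[0],K[1],.0588],103)
for n in ("side","top"):
    im=robot.read_camera(n)[:,:,::-1]; cv2.imwrite(f"pics/{n}13.png",im)
im=cv2.imread("pics/side13.png")
cv2.imwrite("pics/side13c.png",cv2.resize(im[200:300,290:420],None,fx=6,fy=6,interpolation=cv2.INTER_CUBIC))
goto([K[0],K[1],.0588],103)
E
```

```text
t 39.0 pos [0.5828 0.024  0.0587] yaw -77.31 down tilt [-0.0229 -0.0004] F [-2.8 -1.   5.3] open 0.0269 q6 1.26
 P [0.5829 0.024  0.0588] -> tool mm [-0.1  0.  -0.1] turn -0.31
t 39.1 pos [0.5828 0.024  0.0587] yaw -77.31 down tilt [-0.0228 -0.0004] F [-3.  -1.1  6.7] open 0.0267 q6 1.26
 P [0.5829 0.024  0.0588] -> tool mm [-0.1  0.  -0.1] turn -0.31
```

View pics/side13c.png

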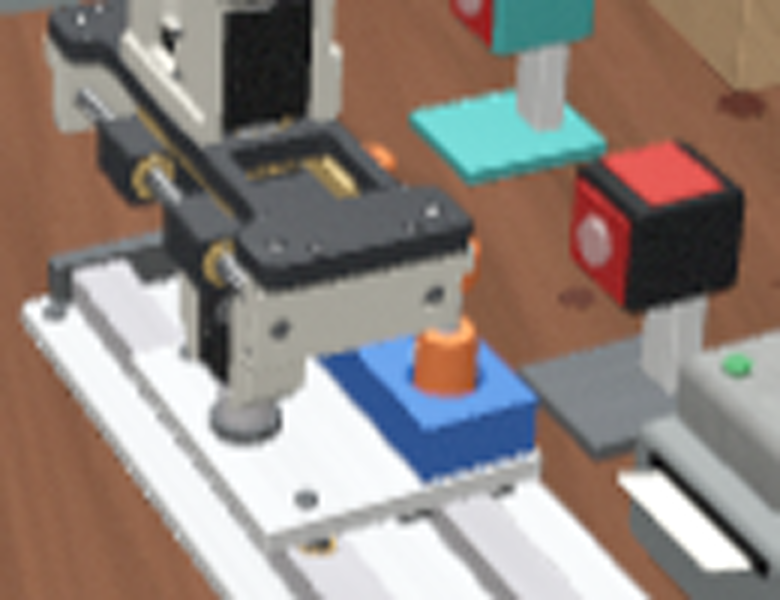

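View pics/top13.png

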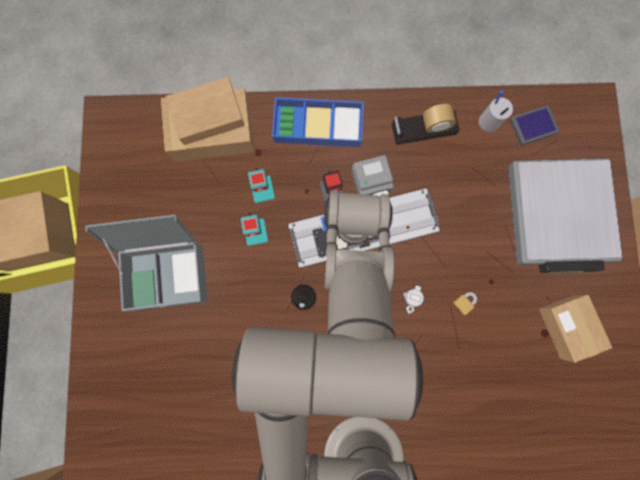

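The pin is bottomed: TCP z is 0.0587, against 0.0588 at home before, with the stop pushing back about 6 N. The seals are seated and the other items haven't moved. Handing in.

```bash
python3 - <<'E'
from cell import robot
print(robot.hand_in())
E
```

```text
the job is handed in; nothing more can be done
None
```

The job is done and handed in at about 39 s of the 64 s allowed. Both seals are in the carrier's sockets. The carrier is pinned at the next hole on the reader's side (the slide's +y), and the fingers are still holding the knob.

**Last checks:**
- **Seals:** each push down stopped at the socket floor. Seen from the side before the slide moved, both heads were within about 2 pixels of the enlarged crop (under 1 mm) of where a fully seated seal should show.
- **Carrier:** it moved 60 mm, and the gripper ended within about 0.1 mm of where that should leave it.
- **Pin:** the gripper ended at 58.7 mm, against 58.8 mm with the pin home before the lift. The push-back of about 6 N shows the pin on its stop. I did not tug the carrier sideways to test the lock.
- **Other things:** the padlock, tally counter, scale weight and cash tin look unmoved in the last top picture.

**One disagreement:** while placing the second seal, the side camera and the arm's own position differed by about 2.7 mm. I went by the camera, and the seal went in without measurable force.

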